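Reload the clubroom's bench stapler

ROBOT

A 6-joint arm with a two-finger parallel gripper is mounted at the origin on the work surface. World frame = base frame: x ahead of the robot, y to its left, z up, the work surface at z = 0. Lengths are in m, angles in rad, forces in N, time in s.
With the tool pointing down it reaches from about 0.375 to 0.9 m from the base axis. Payload 3.1 kg.
Tool frame: the origin (TCP) lies between the finger pads; the fingertips stand 17 mm ahead of it and the grasp point (between the pads) lies 2 mm behind it; z points along the fingers, y is the line along which they close (so a half turn about z gives the same grasp; the last joint's range is limited). The gripper opens to 85 mm and grips with 20 to 120 N. Pads are 22 mm wide; open, the fingers measure 114 mm over their backs; the gripper's body (76 mm by 85 mm) begins 54 mm behind the grasp point. The pads swing forward as they close: fully open they stand 13 mm farther back than shut.
Start: joints at [-1.446, 0.527, 1.433, -0, 1.181, -0.178], TCP at [0.187, -0.596, 0.248] pointing down, gripper open.
Joint ranges: [-3.08, 3.08], [-0.75, 2.2], [0.22, 2.44], [-1.43, 4.57], [0, 2.65], [-2.85, 2.85]. Speed limits (rad/s): [2.79, 2.79, 3.14, 3.14, 3.14, 3.14].

INTERFACE

Orientations are given as a unit quaternion [x, y, z, w].
In Python, from station import sense, vision, order gives the robot as it stands.
- The arm moves only by the shell command python3 -m crank 'ROWS' [OPENING] [FORCE]. ROWS is JSON, a list of rows, each an object with "dp": the shift along the world's x, y, z in units of 30 mm (1.0 is 30 mm), a list of three; "angular": the turn, a rotation vector about the world's x, y, z in degrees, a list of three. In form: [{"dp": [dx, dy, dz], "angular": [ax, ay, az]}, ...]. A call has 1 to 20 rows; each row shifts and turns the commanded pose from where the row before left it; what a row does not reach is not made up. A row lasts 1/10 s, in which the tool goes at most 50 mm and 8.59 degrees, less where a joint would pass 70% of its speed; a pose out of reach is approached as far as the arm can. A call is refused whole if a number of a shift passes 1 or a number of a turn 8.59, either way. A call with a gripper value outside its range is refused whole. OPENING is the closure, from 0 (fully open) to 1 (shut), set as the call begins (- or left out, the last holds). The fingers move at their own pace and stop on an object; FORCE is the grip in N (left out, the last holds). Time passes only in rows, so rows that do not move let the fingers close. It gives the time, the measured TCP pose, the force, the opening and the grip force at its end, in the units of the state.
- sense(): the state, without advancing time (a new reading comes with each control period).
- vision.snapshot(name): name is "scene" or "side" or "wrist"; returns a dict with "image" (400x640x3 uint8, blue, green, red), "range_z" (400x640 float32, m along the optical axis (not along the pixel's ray), 0 where there is no reading), "mtx" (3x3 intrinsics, pixels), "pose" (4x4, takes a point from camera to world coordinates); the wrist camera has in their place "mount" (4x4, takes a point from camera to tool coordinates, whose origin is the TCP and whose axes are the flange's). Camera axes: x right, y down, z forward; pixel columns grow to the right and rows downward; lengths in m; the calibration is good to about 2 mm. A picture is of the moment at which its call begins: read the wrist's pose just before it.
- order.sign_off(): hands the job in; it is judged then, once.
The state is a dict: "t": time; "q": joint angles; "qd": joint speeds; "tau": joint torques, N m; "tcp_pos": TCP position; "tool_rot": TCP orientation; "force": force on the tool from outside, world axes, zero at the start; "ft_torque": the same for the moment, N m; "finger_gap": opening from 0.0 (shut) to 1.0 (fully open); "gripper_force": force on a finger pad.
Only numpy, scipy, OpenCV 4.12 (cv2) and the standard library are available. Lean on these libraries where they do the work, as an engineer would, in place of code of your own. Each camera call takes 0.05 s, during which the arm holds its last target. There are 200 camera calls.

TASK

The heavy-duty stapler on the clubroom bench is empty and its magazine has sprung out at the front. Take the full-length strip of staples, push the follower back with its end and set the strip down, legs first, onto the floor of the channel between follower and nose, then push the magazine in until it clicks and stays shut. Use only a light, steady pressure so that the glued strip does not crack and the magazine is not rammed, and leave the short leftover piece of strip, the staple carton and the model pickup and boxcar as they are.

Things in the scene. Friction and masses are not known exactly. Their poses are not given: they have to be found in the camera images.
- stapler: Heavy-duty front-loading stapler, grey, screwed to the bench. Origin on the bench under the head; the sprung-out magazine points along its -x; z up. Base plate x -115 to 175 mm, 86 mm wide, 14 mm high. Head x -100 to 165 mm, 48 mm wide, roof 86 mm high as far back as x = -40 mm, then 106 mm; fixed lever handle above, x from -30 mm back, up to 170 mm high.
- magazine (a joint): Slide along the stapler's x: 0.090 m out (start, held by an ejector spring against a stop), 0 fully in (solid stop). Pushing in takes 8 N at first, 12 N near the end, then 3 N more to pass a spring catch, which drops in 1.5 mm before the stop and holds the magazine at about 0.002 m. Let go earlier and it springs right out. More than 35 N from the gripper damages the stapler.
- seat (a point): On the magazine: channel floor, mid-width, at the rear face of the nose lip; 40 mm above the bench; axes as the stapler's. The open-topped steel channel runs from here along +x: 14.6 mm wide inside, walls 2.2 mm thick and 10 mm high above its floor. The nose lip closing its front end is 3 mm thick and also 10 mm high. With the magazine out, the first 88 mm lie in front of the head.
- follower_face (a point): Foot of the follower's front face, on the channel floor, mid-width; axes as the stapler's. The follower is a dark steel block 13 mm wide, 22 mm long, its top 19 mm above the floor, sliding in the channel and sprung towards the nose. Empty, its face rests 20 mm behind point seat; it can be pushed back to 95 mm. Spring 2.5 N at first, about 5 N at 75 mm.
- mouth (a point): Middle of the upper edge of the opening in the head's front, which the magazine slides into: 63 mm above the bench, 25 mm wide, 100 mm ahead (-x) of the stapler's origin; 92 mm behind (+x of) point seat while the magazine is out. A seated strip (its top 60 mm above the bench) passes under it; one standing more than 3 mm proud jams.
- pad (a point): Middle of the front face of the black thumb pad on the magazine's nose, the place to push: 18 mm ahead (-x) of point seat and 1 mm lower. The pad is 26 mm wide and spans 32 to 46 mm above the bench.
- strip: Full-length glued strip of steel staples: a bar 70 mm long (its x), 13 mm wide (y), 20 mm high (z), about 35 g, standing legs down on the bench, in one of two places (the leftover piece in the other). Origin: centre of its underside. Either end may go to the follower. The glue cracks at over 40 N against the stapler.
- offcut: Leftover piece of the same kind of strip, only 28 mm long, 13 mm wide, 20 mm high, standing legs down on the bench; leave it. Origin: centre of its underside.
- pickup: Die-cast model pickup, dark green, 116 x 40 mm, 43 mm high; leave it. Origin: centre of its underside.
- boxcar: Brown model boxcar, 255 x 66 mm, 94 mm high, on a fixed display track 320 x 90 mm, 14 mm high; leave it. Origin: centre of its underside, on the rails.
- carton: Closed cardboard staple carton, 112 x 72 mm, 33 mm high; leave it. Origin: centre of its underside.
Things that resemble listed ones, but are neither listed nor needed, are in the scene too. What is meant by the strip is not blue or orange, and is the smaller of those in its own colour.

How it is judged:
By the outcome, as a careful person would: the job done as asked, in the order asked, and still so for the second after the job is handed in, with the robot touching nothing.
It also fails if it takes over 64 s, if anything falls off the work surface, if the arm or the gripper's body presses on something with over 40 N, if the wrist force passes 120 N, or if a joint passes its speed limit or range.

## Working session

There is one attempt and no reset: what is moved stays moved. The work goes in short steps, Python scripts to look and compute and a shell command to move; the robot and the scene stay as the last step left them, time stands still between calls to the robot, and variables do not carry over. Pictures are saved under pics/ and viewed, at most 10 in all, crops included, and the job is handed in when it is done.

```bash
mkdir -p pics; ls; cat > h.py <<'E'
import numpy as np, cv2
from station import sense, vision, order
from scipy.spatial.transform import Rotation as R
def snap(n):
    s=sense(); d=vision.snapshot(n)
    if n=="wrist":
        T=np.eye(4);T[:3,:3]=R.from_quat(s["tool_rot"]).as_matrix();T[:3,3]=s["tcp_pos"]
        d["pose"]=T@np.array(d["mount"])
    d["pose"]=np.array(d["pose"]);d["mtx"]=np.array(d["mtx"]);return d
def onplane(d,uv,z):
    uv=np.atleast_2d(uv).astype(float);r=np.c_[uv,np.ones(len(uv))]@np.linalg.inv(d["mtx"]).T@d["pose"][:3,:3].T
    o=d["pose"][:3,3];return o+r*((z-o[2])/r[:,2])[:,None]
def cloud(d):
    z=d["range_z"];v,u=np.mgrid[:z.shape[0],:z.shape[1]]
    p=np.stack([u,v,np.ones_like(u)],-1)@np.linalg.inv(d["mtx"]).T*z[...,None]
    return p@d["pose"][:3,:3].T+d["pose"][:3,3]
def proj(d,P):
    P=np.atleast_2d(P);T=np.linalg.inv(d["pose"]);c=P@T[:3,:3].T+T[:3,3];c=c@d["mtx"].T;return c[:,:2]/c[:,2:]
E
python3 - <<'E'
from h import *
for n in("scene","side","wrist"):
    d=snap(n);cv2.imwrite(f"pics/{n}0.png",d["image"]);np.savez(f"{n}0.npz",**d);print(n,d["pose"].round(3).tolist(),d["mtx"][0,0])
print(sense())
E
```

```text
pics
scene [[0.514, 0.539, -0.667, 1.246], [0.858, -0.331, 0.393, -0.359], [-0.009, -0.774, -0.633, 0.718], [0.0, 0.0, 0.0, 1.0]] 361.29252147984454
side [[-0.936, -0.248, 0.248, 0.269], [-0.351, 0.645, -0.679, 0.867], [0.008, -0.723, -0.691, 0.903], [0.0, 0.0, 0.0, 1.0]] 511.0396424568457
wrist [[0.299, -0.919, -0.258, 0.252], [-0.954, -0.288, -0.079, -0.575], [-0.001, 0.27, -0.963, 0.373], [0.0, 0.0, 0.0, 1.0]] 349.6000192760237
{'t': 0.15, 'q': array([-1.44552075e+00,  5.28260503e-01,  1.43360208e+00,  3.54122817e-05,
        1.18143085e+00, -1.78507933e-01]), 'qd': array([-0.00023387, -0.00453658, -0.00715718, -0.00147212,  0.00025623,
        0.00038762]), 'tau': array([ 8.23954451e-04, -4.42744303e+01, -1.78275973e+01, -2.81106768e-04,
        5.57644918e-03,  1.74461629e-06]), 'tcp_pos': array([ 0.18692371, -0.59584453,  0.24755545]), 'tool_rot': array([ 9.88487270e-01,  1.51301666e-01,  3.90007720e-05, -8.49652908e-04]), 'force': array([0.39978834, 0.43783389, 0.15773013]), 'ft_torque': array([ 0.02828144, -0.01693177, -0.04041518]), 'gripper_force': 0.0, 'finger_gap': 1.0014967818164}
```

View pics/scene0.png

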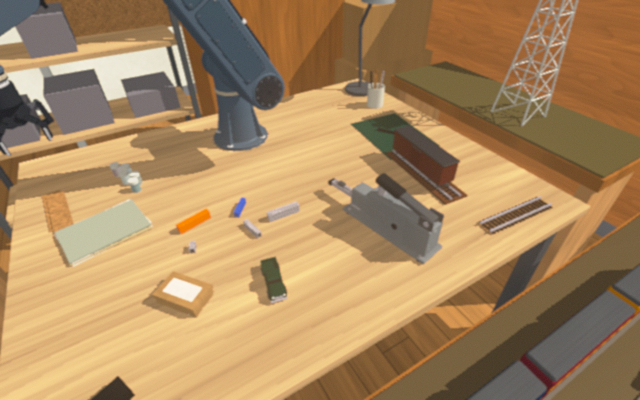

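View pics/side0.png

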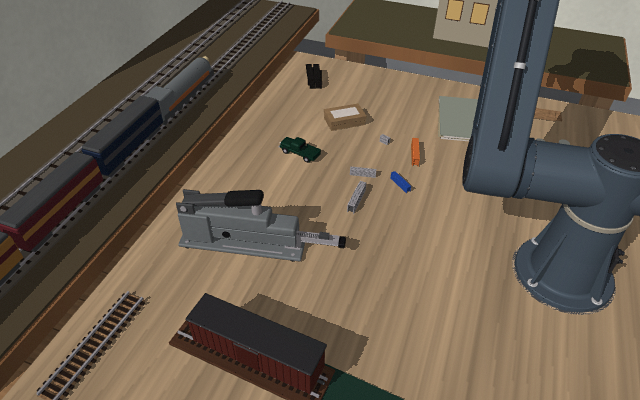

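The scene view shows grey bars at (283,211), (252,229) and a tiny one at (192,247), with orange at (193,221) and blue at (239,207). The stapler is at (395,220), with its magazine pointing to (335,183). In the side view the grey bars are at (357,196), (363,172) and (385,139), and the pad is at (342,242).

```bash
python3 - <<'E'
from h import *
for n,boxes in(("side",{"A":(335,175,375,222),"B":(343,162,382,181),"C":(374,128,396,148)}),("scene",{"A":(260,195,304,226),"B":(238,215,268,242),"C":(182,238,202,256)})):
    d=dict(np.load(n+"0.npz"));P=cloud(d)
    for k,(a,b,c,e) in boxes.items():
        p=P[b:e,a:c].reshape(-1,3)
        m=(p[:,2]>.012)&(p[:,2]<.06);q=p[m]
        hsv=cv2.cvtColor(d["image"],cv2.COLOR_BGR2HSV)[b:e,a:c].reshape(-1,3)[m]
        top=q[q[:,2]>np.percentile(q[:,2],90)-.004]
        r=cv2.minAreaRect((top[:,:2]*1000).astype(np.float32))
        print(n,k,m.sum(),"zmax",np.percentile(q[:,2],[50,90,97]).round(4),"rect",np.round(r[0],1),np.round(r[1],1),round(r[2],1),"hsv",np.median(hsv,0))
d=dict(np.load("side0.npz"))
im=d["image"];a=cv2.resize(im[125:270,170:400],None,fx=3.4,fy=3.4,interpolation=cv2.INTER_CUBIC);cv2.imwrite("pics/sc1.png",a)
E
```

```text
side A 254 zmax [0.0269 0.0293 0.0306] rect [501.2 -57.3] [99.2 18.9] 88.8 hsv [150.   8. 122.]
side B 135 zmax [0.0193 0.0215 0.0223] rect [ 516.  -160.9] [69.5 18.5] 11.1 hsv [150.   8. 130.]
side C 46 zmax [0.0189 0.0221 0.0223] rect [ 500.  -324.8] [16.9 28.4] 65.8 hsv [150.   9. 136.]
scene A 264 zmax [0.0262 0.029  0.0296] rect [502.5 -58.4] [95.5 21.6] 88.5 hsv [  9.  33. 191.]
scene B 116 zmax [0.0197 0.0217 0.0227] rect [ 517.9 -162.7] [70.  14.3] 12.2 hsv [  9.  34. 204.]
scene C 55 zmax [0.0196 0.0216 0.0218] rect [ 499.6 -324.3] [12.5 28.4] 69.7 hsv [  9.  33. 203.]
```

View pics/sc1.png

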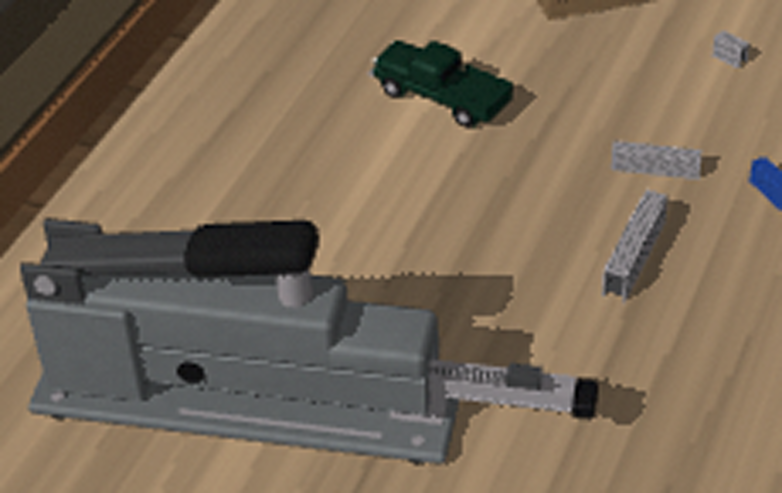

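The crop confirms the strip is bar B: 70 mm long, about 20 mm high, at roughly (0.517, -0.162), yaw about 12°. A is about 97 mm long and too big, and C is the offcut. The magazine is at crop (440–595, 370–410), with the follower at (525,375) and the pad at (583,398).

```bash
python3 - <<'E'
from h import *
pts=[]
for n in("side","scene"):
    d=dict(np.load(n+"0.npz"));P=cloud(d).reshape(-1,3)
    roi=(P[:,0]>.4)&(P[:,0]<1.0)&(P[:,1]>-.1)&(P[:,1]<.2)
    P=P[roi]
    for lo,hi in((.010,.018),(.083,.089),(.103,.109)):
        q=P[(P[:,2]>lo)&(P[:,2]<hi)&(P[:,0]>.5)]
        r=cv2.minAreaRect((q[:,:2]*1000).astype(np.float32)); print(n,lo,len(q),np.round(r[0],1),np.round(r[1],1),round(r[2],1))
    q=P[(P[:,2]>.025)&(P[:,2]<.064)&(P[:,0]<.68)&(P[:,1]>-.01)]
    print(n,"mag",len(q),q.min(0).round(3),q.max(0).round(3))
    d2=dict(np.load(n+"0.npz"));g=d2["image"].max(2).reshape(-1)
    Pa=cloud(d2).reshape(-1,3);m=(Pa[:,2]>.028)&(Pa[:,2]<.05)&(Pa[:,0]>.4)&(Pa[:,0]<.65)&(Pa[:,1]>-.02)&(Pa[:,1]<.15)&(g<60)
    print("pad",m.sum(),Pa[m].mean(0).round(4),Pa[m].min(0).round(3),Pa[m].max(0).round(3))
E
```

```text
side 0.01 887 [599.  134.6] [344.9 124.3] 38.8
side 0.083 463 [664.2 163.5] [169.7  47.8] 13.1
side 0.103 666 [723.  180.6] [171.8  46.4] 16.9
side mag 1023 [ 0.473 -0.008  0.028] [0.679 0.19  0.064]
pad 75 [0.4828 0.1264 0.0439] [0.473 0.111 0.034] [0.584 0.141 0.049]
scene 0.01 959 [647.5  94.8] [453.1 147.9] 36.4
scene 0.083 296 [713.9 166.2] [265.2  45.6] 9.5
scene 0.103 502 [744.  171.2] [203.3  40. ] 10.6
scene mag 436 [0.475 0.108 0.032] [0.679 0.149 0.064]<stdin>:14: RuntimeWarning: Mean of empty slice.
  ret = um.true_divide(
Traceback (most recent call last):
ValueError: zero-size array to reduction operation minimum which has no identity
```

```bash
python3 -m crank '[{"dp":[0.75,0.97,0],"angular":[0,0,0]},{"dp":[0.75,0.97,0],"angular":[0,0,0]},{"dp":[0.75,0.97,0],"angular":[0,0,0]},{"dp":[0.75,0.97,0],"angular":[0,0,0]},{"dp":[0.75,0.97,0],"angular":[0,0,0]},{"dp":[0.75,0.97,0],"angular":[0,0,-5.5]},{"dp":[0.75,0.97,0],"angular":[0,0,0]},{"dp":[0.75,0.97,0],"angular":[0,0,0]},{"dp":[0.75,0.97,0],"angular":[0,0,0]},{"dp":[0.75,0.97,0],"angular":[0,0,0]},{"dp":[0.75,0.97,0],"angular":[0,0,0]},{"dp":[0.75,0.97,-0.4],"angular":[0,0,0]},{"dp":[0.75,0.97,-0.4],"angular":[0,0,0]},{"dp":[0.75,0.97,-0.4],"angular":[0,0,0]},{"dp":[0.5,0.87,-0.4],"angular":[0,0,0]},{"dp":[0,0,0],"angular":[0,0,0]},{"dp":[0,0,0],"angular":[0,0,0]}]' 0.6 40
python3 - <<'E'
from h import *
d=snap("wrist");cv2.imwrite("pics/w1.png",d["image"]);np.savez("w1.npz",**d)
s=sense();print(s["tcp_pos"],R.from_quat(s["tool_rot"]).as_matrix().round(4).tolist())
E
```

```text
t: 1.85
tcp_pos: [0.5169, -0.1622, 0.1998]
tool_rot: [0.995, 0.105, -0.001, -0.0]
force: [1.1, -0.9, 0.1]
finger_gap: 0.399
gripper_force: 0.0
[ 0.51687424 -0.16310261  0.20028446] [[0.9784, 0.2068, -0.0004], [0.2068, -0.9784, -0.0003], [-0.0004, 0.0003, -1.0]]
```

View pics/w1.png

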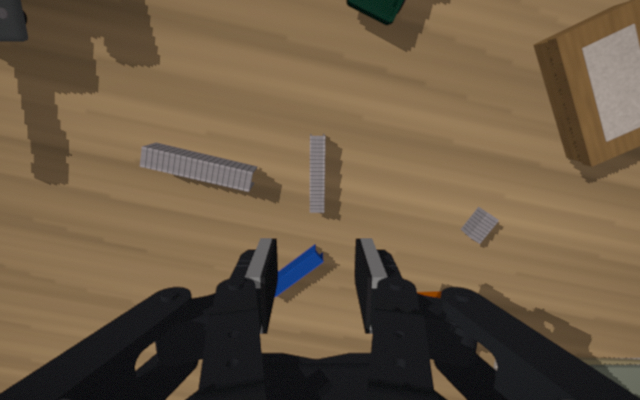

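The wrist view shows the strip at (317,174), nearly aligned with the tool. The decoy bar is at (197,167), the offcut at (480,226), and the finger pads are at (262,275) and (370,275).

```bash
cat >> h.py <<'E'
def bar(d,box,z,smax=45,vmin=110):
    a,b,c,e=box;h=cv2.cvtColor(d["image"],cv2.COLOR_BGR2HSV)[b:e,a:c]
    m=((h[...,1]<smax)&(h[...,2]>vmin)).astype(np.uint8);m=cv2.morphologyEx(m,cv2.MORPH_CLOSE,np.ones((3,3)))
    k=max(cv2.findContours(m,0,cv2.CHAIN_APPROX_NONE)[0],key=cv2.contourArea)[:,0]+[a,b]
    p=onplane(d,k,z)[:,:2]*1000;return k,cv2.minAreaRect(p.astype(np.float32))
E
python3 - <<'E'
from h import *
d=dict(np.load("w1.npz"));h=cv2.cvtColor(d["image"],cv2.COLOR_BGR2HSV)
print(h[170,305:345].tolist())
for s in (35,50,65): 
    k,r=bar(d,(295,120,345,230),.02,s,100);print(k.min(0),k.max(0),np.round(r[0],1),np.round(r[1],1),round(r[2],1))
E
```

```text
[[17, 99, 149], [17, 104, 150], [17, 105, 150], [17, 103, 149], [15, 69, 145], [8, 27, 140], [176, 14, 132], [171, 14, 127], [173, 16, 127], [176, 14, 127], [0, 10, 127], [0, 12, 128], [0, 12, 129], [176, 14, 126], [0, 12, 125], [171, 14, 126], [171, 14, 126], [0, 12, 132], [176, 15, 138], [8, 32, 128], [13, 73, 108], [15, 108, 97], [17, 109, 94], [15, 110, 95], [16, 106, 96], [16, 111, 94], [16, 106, 96], [16, 106, 94], [17, 114, 94], [16, 110, 95], [15, 109, 94], [16, 103, 94], [15, 110, 95], [16, 106, 94], [16, 113, 99], [17, 108, 118], [17, 106, 137], [17, 104, 144], [17, 103, 143], [17, 105, 143]]
[310 136] [324 212] [ 517.2 -162.4] [69.5 12.5] 11.7
[310 135] [325 212] [ 517.7 -162.5] [70.4 13. ] 11.7
[309 135] [325 212] [ 517.6 -162.1] [70.4 13.9] 11.4
```

```bash
python3 -m crank '[{"dp":[0.02,0.02,-0.9],"angular":[0,0,0]},{"dp":[0,0,-0.9],"angular":[0,0,0]},{"dp":[0,0,-0.9],"angular":[0,0,0]},{"dp":[0,0,-0.9],"angular":[0,0,0]},{"dp":[0,0,-0.9],"angular":[0,0,0]},{"dp":[0,0,-0.7],"angular":[0,0,0]},{"dp":[0,0,-0.3],"angular":[0,0,0]},{"dp":[0,0,-0.2],"angular":[0,0,0]},{"dp":[0,0,0],"angular":[0,0,0]},{"dp":[0,0,0],"angular":[0,0,0]}]' 0.6 40
python3 -m crank '[{"dp":[0,0,0],"angular":[0,0,0]},{"dp":[0,0,0],"angular":[0,0,0]},{"dp":[0,0,0],"angular":[0,0,0]},{"dp":[0,0,0],"angular":[0,0,0]},{"dp":[0,0,0],"angular":[0,0,0]},{"dp":[0,0,0],"angular":[0,0,0]},{"dp":[0,0,0],"angular":[0,0,0]},{"dp":[0,0,0],"angular":[0,0,0]}]' 1 40
```

```text
t: 2.9
tcp_pos: [0.5181, -0.1629, 0.0302]
tool_rot: [0.995, 0.104, 0.001, 0.001]
force: [0.4, 0.1, -0.1]
finger_gap: 0.4
gripper_force: 0.0
t: 3.7
tcp_pos: [0.5182, -0.1626, 0.0304]
tool_rot: [0.995, 0.104, 0.001, 0.001]
force: [-0.9, 0.1, 6.2]
finger_gap: 0.136
gripper_force: 40.6
```

```bash
python3 -m crank '[{"dp":[0,0,0.3],"angular":[0,0,0]},{"dp":[0,0,0.7],"angular":[0,0,0]},{"dp":[0,0,0.9],"angular":[0,0,0]},{"dp":[0,0.2,0.9],"angular":[0,0,0]},{"dp":[-0.1,0.6,0.9],"angular":[0,0,0]},{"dp":[-0.2,0.9,0.9],"angular":[0,0,0]},{"dp":[-0.2,0.9,0.7],"angular":[0,0,0]},{"dp":[-0.2,0.9,0.4],"angular":[0,0,0]},{"dp":[-0.2,0.9,0],"angular":[0,0,0]},{"dp":[-0.2,0.9,0],"angular":[0,0,0]},{"dp":[-0.2,0.9,0],"angular":[0,0,0]},{"dp":[-0.2,0.9,0],"angular":[0,0,0]},{"dp":[-0.2,0.9,0],"angular":[0,0,0]},{"dp":[-0.1,0.8,0],"angular":[0,0,0]},{"dp":[-0.1,0.5,0],"angular":[0,0,0]},{"dp":[0,0.2,0],"angular":[0,0,0]},{"dp":[0,0,0],"angular":[0,0,0]},{"dp":[0,0,0],"angular":[0,0,0]},{"dp":[0,0,0],"angular":[0,0,0]}]'
python3 - <<'E'
from h import *
d=snap("wrist");cv2.imwrite("pics/w2.png",d["image"]);np.savez("w2.npz",**d)
s=sense();print(s["tcp_pos"],R.from_quat(s["tool_rot"]).as_matrix().round(4).tolist());np.savez("s2.npz",p=s["tcp_pos"],q=s["tool_rot"])
E
```

```text
t: 5.6
tcp_pos: [0.4609, 0.122, 0.2004]
tool_rot: [0.995, 0.103, 0.0, 0.0]
force: [0.1, 0.1, -0.5]
finger_gap: 0.134
gripper_force: 39.9
[0.46083741 0.12199416 0.20031874] [[0.9787, 0.2052, 0.0001], [0.2052, -0.9787, -0.0002], [0.0, 0.0002, -1.0]]
```

View pics/w2.png

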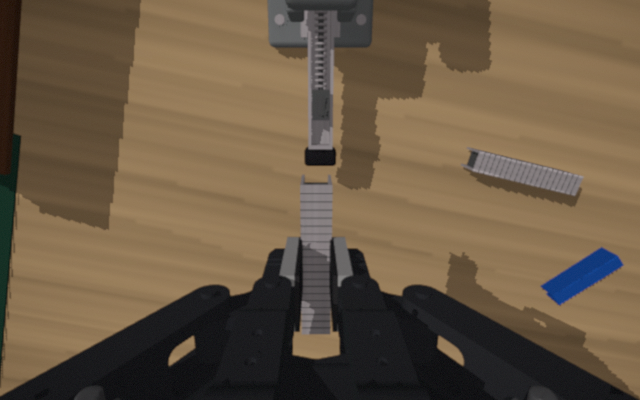

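The wrist view shows the held strip at columns 301–332, rows 178–332. The magazine channel is at columns 308–332, rows 40–150, with the pad at (320,157) and the follower at (321,103).

```bash
python3 - <<'E'
from h import *
d=dict(np.load("w2.npz"));s=np.load("s2.npz");h=cv2.cvtColor(d["image"],cv2.COLOR_BGR2HSV)
Rt=R.from_quat(s["q"]).as_matrix();p0=s["p"]
def edges(row,lo,hi,c0):
    # subpixel saturation-threshold crossings outward from c0
    S=h[row,:,1].astype(float);t=55;o=[]
    c=c0
    while S[c]<t and c>lo:c-=1
    o.append(c+(S[c]-t)/(S[c]-S[c+1]));c=c0
    while S[c]<t and c<hi:c+=1
    o.append(c-(S[c]-t)/(S[c]-S[c-1]));return o
def run(rows,c0,z):
    E=np.array([edges(r,280,360,c0) for r in rows])
    L=onplane(d,np.c_[E[:,0],rows],z);Q=onplane(d,np.c_[E[:,1],rows],z)
    M=(L+Q)/2;T=(M-p0)@Rt;W=np.linalg.norm((L-Q)[:,:2],axis=1)*1000
    T=T*1000;f=np.polyfit(T[:,0],T[:,1],1)
    print("width",np.median(W).round(2),"y_tool at x=0 / slope deg",f[1].round(2),np.degrees(np.arctan(f[0])).round(2),"xrange",T[:,0].min().round(1),T[:,0].max().round(1),"resid",np.std(T[:,1]-np.polyval(f,T[:,0])).round(2)); return f
run(np.arange(186,234,2),316,.190)
for r in range(20,150,8): print(r,np.round(edges(r,290,350,321),1),d["image"][r,321].tolist())
run(np.arange(62,88,2),321,.050); run(np.arange(62,146,2),321,.050)
for c in(314,320,326):
    print(c,[int(v) for v in d["image"][84:184,c].mean(1)])
    print([int(1000*v) for v in cloud(d)[84:184:2,c,2]])
E
```

```text
width 13.04 y_tool at x=0 / slope deg -0.86 -0.03 xrange 13.8 33.6 resid 0.02
20 [274.3 305. ] [41, 40, 42]
28 [ -inf 337.2] [46, 45, 46]
36 [316.  338.2] [79, 77, 82]
44 [-inf 400.] [92, 91, 95]
52 [307.1 333.7] [48, 47, 48]
60 [307.4 333.6] [83, 82, 86]
68 [307.4 333.3] [112, 109, 117]
76 [307.6 333. ] [46, 45, 48]
84 [307.7 333. ] [78, 76, 79]
92 [307.6 332.7] [67, 68, 67]
100 [307.6 332.3] [64, 64, 64]
108 [307.6 332.2] [63, 65, 66]
116 [307.6 332.1] [55, 56, 57]
124 [307.9 332.1] [91, 90, 96]
132 [307.9 332.2] [97, 96, 101]
140 [307.8 332.2] [126, 125, 131]
148 [306.7 333. ] [125, 122, 128]
width 19.08 y_tool at x=0 / slope deg 2.2 0.28 xrange 75.9 92.9 resid 0.05
width 19.02 y_tool at x=0 / slope deg 2.36 0.14 xrange 32.2 92.9 resid 0.09
314 [91, 98, 99, 94, 89, 78, 71, 66, 64, 65, 65, 65, 66, 65, 65, 65, 65, 64, 65, 65, 64, 66, 66, 67, 66, 65, 66, 64, 66, 64, 64, 64, 64, 66, 64, 66, 79, 86, 89, 90, 88, 90, 90, 89, 88, 89, 90, 89, 89, 88, 87, 89, 88, 88, 87, 88, 87, 88, 86, 83, 87, 114, 129, 134, 126, 84, 34, 23, 22, 23, 21, 24, 24, 23, 22, 23, 22, 21, 22, 20, 19, 55, 103, 116,
[... 904 characters left out ...]
[94, 83, 81, 89, 90, 82, 72, 67, 65, 65, 66, 67, 67, 62, 54, 51, 51, 48, 47, 49, 56, 58, 60, 58, 60, 64, 66, 63, 56, 58, 53, 50, 59, 63, 63, 68, 79, 87, 89, 89, 89, 88, 89, 89, 89, 91, 108, 126, 133, 134, 134, 133, 133, 134, 133, 132, 132, 133, 132, 125, 115, 121, 130, 132, 126, 87, 39, 15, 23, 26, 25, 22, 21, 19, 20, 24, 22, 21, 16, 17, 16, 55, 103, 116, 117, 118, 119, 118, 119, 120, 119, 119, 119, 121, 121, 122, 120, 114, 86, 68]
[41, 50, 41, 58, 59, 59, 59, 58, 58, 60, 59, 58, 59, 59, 60, 58, 58, 59, 40, 40, 39, 39, 40, 40, 39, 39, 41, 39, 39, 40, 44, 50, 50, 44, 46, 46, 47, 45, 47, 45, 45, 2, 0, 0, -1, 0, 1, 0, 0, 171]<stdin>:9: RuntimeWarning: divide by zero encountered in scalar divide
```

```bash
python3 - <<'E'
from h import *
d=dict(np.load("w2.npz"));cv2.imwrite("pics/w2c.png",cv2.resize(d["image"][30:190,285:355],None,fx=3.7*1.5,fy=3.7,interpolation=cv2.INTER_CUBIC))
E
```

```text
(no output)
```

View pics/w2c.png

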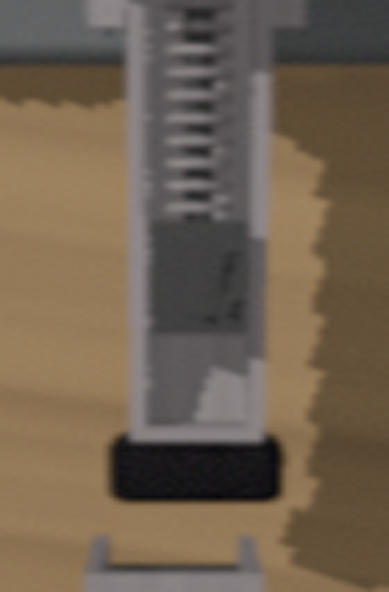

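The crop shows channel walls at x≈137 and 258, the follower face at y≈333, the lip rear edge at y≈425 and the pad at y≈440–500.

```bash
python3 -m crank '[{"dp":[0.18,-0.07,-0.5],"angular":[0,0,-0.2]},{"dp":[0,0,-0.8],"angular":[0,0,0]},{"dp":[0,0,-0.8],"angular":[0,0,0]},{"dp":[0,0,-0.6],"angular":[0,0,0]},{"dp":[0,0,-0.4],"angular":[0,0,0]},{"dp":[0,0,-0.1],"angular":[0,0,0]},{"dp":[0,0,0],"angular":[0,0,0]},{"dp":[0,0,0],"angular":[0,0,0]},{"dp":[0,0,0],"angular":[0,0,0]}]'
cat >> h.py <<'E'
def edges(h,row,lo,hi,c0,t=55):
    S=h[row,:,1].astype(float);o=[];c=c0
    while S[c]<t and c>lo:c-=1
    o.append(c+(S[c]-t)/(S[c]-S[c+1]));c=c0
    while S[c]<t and c<hi:c+=1
    o.append(c-(S[c]-t)/(S[c]-S[c-1]));return o
def line(d,s,rows,c0,z,half=45):
    h=cv2.cvtColor(d["image"],cv2.COLOR_BGR2HSV);Rt=R.from_quat(s["tool_rot"]).as_matrix()
    E=np.array([edges(h,r,c0-half,c0+half,c0) for r in rows]);a=np.isfinite(E).all(1)
    E=E[a];rows=np.array(rows)[a]
    L,Q=[onplane(d,np.c_[E[:,i],rows],z) for i in(0,1)]
    T=((L+Q)/2-s["tcp_pos"])@Rt*1000;f=np.polyfit(T[:,0],T[:,1],1)
    print("w",np.median(np.linalg.norm((L-Q)[:,:2],axis=1)*1000).round(2),"y0",f[1].round(2),"y45",np.polyval(f,45).round(2),"deg",np.degrees(np.arctan(f[0])).round(2),"x",T[:,0].min().round(1),T[:,0].max().round(1),"res",np.std(T[:,1]-np.polyval(f,T[:,0])).round(2))
def xt(d,s,uv,z): return (onplane(d,uv,z)-s["tcp_pos"])@R.from_quat(s["tool_rot"]).as_matrix()*1000
E
python3 - <<'E'
from h import *
s=sense();d=snap("wrist");np.savez("w3.npz",**d);np.savez("s3.npz",**s)
cv2.imwrite("pics/w3.png",d["image"])
print(s["tcp_pos"])
print([int(v) for v in d["image"][60:200,320].mean(1)])
E
```

```text
t: 6.55
tcp_pos: [0.4666, 0.1205, 0.105]
tool_rot: [0.995, 0.102, 0.001, 0.0]
force: [-0.3, 0.6, -1.0]
finger_gap: 0.131
gripper_force: 39.9
[0.46658071 0.12054256 0.10503133]
[41, 50, 80, 107, 113, 96, 67, 48, 49, 48, 52, 75, 104, 116, 110, 77, 51, 45, 41, 42, 63, 103, 117, 112, 80, 51, 48, 50, 51, 63, 95, 112, 113, 85, 62, 60, 61, 60, 64, 68, 67, 67, 67, 68, 67, 67, 67, 65, 65, 66, 65, 64, 63, 64, 64, 66, 65, 65, 64, 65, 64, 64, 65, 66, 64, 66, 65, 66, 65, 67, 66, 66, 64, 64, 65, 63, 58, 52, 47, 52, 61, 66, 66, 71, 87, 92, 93, 92, 94, 92, 92, 93, 92, 94, 100, 102, 101, 101, 107, 120, 126, 127, 126, 130, 135, 138, 138, 138, 138, 139, 139, 139, 139, 139, 136, 126, 114, 108, 108, 116, 129, 127, 99, 70, 91, 121, 131, 131, 131, 132, 131, 132, 125, 105, 120, 129, 131, 131, 132, 131]
```

View pics/w3.png

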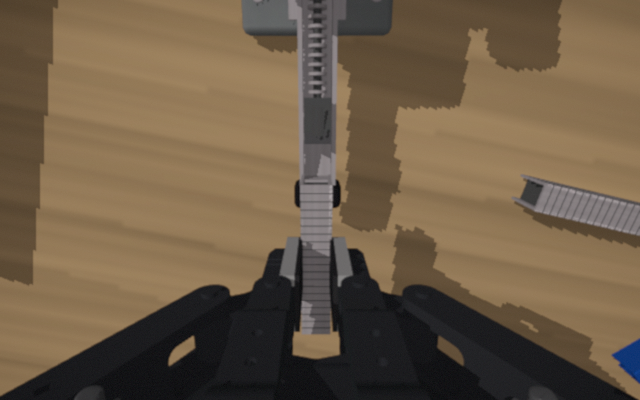

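The strip's front end is at row ~180, overlapping the nose. The channel is at columns 301–336, the follower at (317,120) with its face at row ~143, and the pad at columns 296–340, row 193.

```bash
python3 - <<'E'
from h import *
d=dict(np.load("w3.npz"));s=dict(np.load("s3.npz"))
line(d,s,range(210,236,2),316,.0946)
line(d,s,range(46,170,3),318,.050);line(d,s,range(46,110,3),318,.050);line(d,s,range(110,170,3),318,.050)
print("follower top front x",xt(d,s,[[317,143]],.059)[0].round(1),"strip end x",xt(d,s,[[317,180]],.0946)[0].round(1))
g=d["image"].mean(2)
for r in(195,): print([int(v) for v in g[r,285:355]])
d2=dict(np.load("w2.npz"));z=np.load("s2.npz");s2=dict(tcp_pos=z["p"],tool_rot=z["q"])
print("w2: lip rear",xt(d2,s2,[[320,144.5]],.05)[0].round(1),"pad front",xt(d2,s2,[[320,164.7]],.04)[0].round(1),"foll",xt(d2,s2,[[320,119.5]],.059)[0].round(1), "strip end",xt(d2,s2,[[317,181]],.19)[0].round(1))
print(xt(d2,s2,onplane(d2,[[320,144.5]],.05)[:,:2],0)[0:0], onplane(d2,[[320,144.5]],.05).round(4))
E
```

```text
w 13.07 y0 -0.86 y45 -0.87 deg -0.01 x 12.8 23.4 res 0.02
w 19.07 y0 -0.29 y45 -0.25 deg 0.05 x 31.4 91.6 res 0.06
w 19.14 y0 -0.54 y45 -0.35 deg 0.24 x 62.1 91.6 res 0.05
w 18.89 y0 -0.04 y45 -0.25 deg -0.26 x 32.5 61.7 res 0.04
follower top front x [46.2 -0.3 46.1] strip end x [36.  -0.4 10.5]
[120, 120, 119, 120, 120, 120, 120, 122, 115, 80, 36, 21, 22, 22, 62, 115, 129, 130, 129, 128, 131, 131, 131, 132, 131, 131, 130, 131, 131, 134, 134, 134, 133, 133, 131, 129, 130, 130, 131, 130, 131, 131, 130, 135, 150, 160, 159, 118, 60, 25, 21, 20, 17, 17, 19, 60, 105, 120, 121, 120, 120, 115, 96, 80, 76, 78, 77, 77, 77, 77]
w2: lip rear [ 31.8   2.5 150.3] pad front [ 13.7   2.7 160.3] foll [ 51.7   2.4 141.3] strip end [35.6 -0.4 10.3]
[] [[0.4925 0.126  0.05  ]]
```

```bash
python3 - <<'E'
from h import *
d=dict(np.load("w3.npz"));s=dict(np.load("s3.npz"));g=d["image"].mean(2)
for c in(308,316,324): print([int(v) for v in g[322:342,c]])
for r in(330,331,332,333,334): print(r,xt(d,s,[[316,r]],.0946)[0][0].round(1))
d2=dict(np.load("w2.npz"));g=d2["image"].mean(2)
for c in(302,303,304,316,329,330): print(c,[int(v) for v in g[170:186,c]])
z=np.load("s2.npz");s2=dict(tcp_pos=z["p"],tool_rot=z["q"])
for r in(176,177,178,182): print(r,xt(d2,s2,[[316,r]],.19)[0][0].round(1))
E
```

```text
[126, 133, 132, 134, 129, 106, 113, 129, 133, 133, 133, 133, 128, 125, 122, 123, 122, 122, 120, 120]
[80, 87, 87, 88, 82, 70, 73, 82, 86, 86, 86, 92, 108, 120, 124, 124, 123, 123, 121, 120]
[78, 83, 83, 83, 80, 65, 69, 79, 83, 84, 82, 89, 109, 119, 122, 124, 121, 122, 123, 123]
330 -33.9
331 -34.5
332 -35.0
333 -35.5
334 -36.1
302 [118, 120, 120, 120, 116, 111, 107, 104, 105, 105, 105, 102, 102, 101, 105, 121]
303 [120, 119, 120, 120, 114, 109, 105, 102, 100, 98, 97, 93, 87, 86, 98, 120]
304 [118, 119, 120, 119, 115, 109, 107, 102, 97, 97, 95, 91, 78, 73, 93, 119]
316 [121, 120, 120, 119, 119, 121, 122, 121, 121, 117, 113, 106, 84, 66, 93, 123]
329 [118, 118, 120, 119, 115, 110, 106, 105, 105, 105, 106, 105, 104, 102, 110, 124]
330 [119, 117, 118, 119, 117, 112, 110, 108, 108, 106, 106, 105, 104, 103, 108, 124]
176 37.7
177 37.3
178 36.9
182 35.2
```

```bash
python3 -m crank '[{"dp":[0.004,-0.02,-0.3],"angular":[0,0,0]},{"dp":[0,0,-0.3],"angular":[0,0,0]},{"dp":[0,0,-0.135],"angular":[0,0,0]},{"dp":[0,0,0],"angular":[0,0,0]},{"dp":[0,0,0],"angular":[0,0,0]}]'
python3 -m crank '[{"dp":[0.1,0.0205,0],"angular":[0,0,0]},{"dp":[0.1,0.0205,0],"angular":[0,0,0]},{"dp":[0.1,0.0205,0],"angular":[0,0,0]},{"dp":[0.1,0.0205,0],"angular":[0,0,0]},{"dp":[0.1,0.0205,0],"angular":[0,0,0]},{"dp":[0.1,0.0205,0],"angular":[0,0,0]},{"dp":[0,0,0],"angular":[0,0,0]}]'
```

```text
t: 7.1
tcp_pos: [0.4659, 0.1201, 0.0819]
tool_rot: [0.995, 0.102, -0.0, -0.0]
force: [-0.0, 0.5, -0.3]
finger_gap: 0.134
gripper_force: 39.9
t: 7.8
tcp_pos: [0.4836, 0.1238, 0.0821]
tool_rot: [0.995, 0.102, -0.001, -0.0]
force: [-2.9, 0.2, 0.2]
finger_gap: 0.135
gripper_force: 40.0
```

```bash
python3 -m crank '[{"dp":[0.1,0.0205,0.01],"angular":[0,0,0]},{"dp":[0.1,0.0205,0],"angular":[0,0,0]},{"dp":[0.1,0.0205,0],"angular":[0,0,0]},{"dp":[0.1,0.0205,0],"angular":[0,0,0]},{"dp":[0.1,0.0205,0],"angular":[0,0,0]},{"dp":[0.1,0.0205,0],"angular":[0,0,0]},{"dp":[0.1,0.0205,0],"angular":[0,0,0]},{"dp":[0.1,0.0205,0],"angular":[0,0,0]},{"dp":[0.1,0.0205,0],"angular":[0,0,0]},{"dp":[0.1,0.0205,0],"angular":[0,0,0]},{"dp":[0.1,0.0205,0],"angular":[0,0,0]},{"dp":[0.1,0.0205,0],"angular":[0,0,0]},{"dp":[0.1,0.0205,0],"angular":[0,0,0]},{"dp":[0.1,0.0205,0],"angular":[0,0,0]},{"dp":[0.12,0.025,0],"angular":[0,0,0]},{"dp":[0,0,0],"angular":[0,0,0]},{"dp":[0,0,0],"angular":[0,0,0]},{"dp":[0,0,0],"angular":[0,0,0]}]'
python3 - <<'E'
from h import *
s=sense();d=snap("wrist");np.savez("w4.npz",**d);np.savez("s4.npz",**s)
a=cv2.resize(d["image"][:,240:400],None,fx=2.2,fy=1.5);b=snap("side")["image"][180:280,270:390];np.save("side4.npy",b)
b=cv2.resize(b,None,fx=3.6,fy=3.6);c=np.zeros((600,352+432,3),np.uint8);c[:,:352]=a;c[:360,352:]=b
cv2.imwrite("pics/w4.png",c);print(s["tcp_pos"],s["force"])
E
```

```text
t: 9.6
tcp_pos: [0.5293, 0.1332, 0.0824]
tool_rot: [0.995, 0.102, -0.0, -0.0]
force: [-4.9, 0.8, -1.1]
finger_gap: 0.134
gripper_force: 39.8
[0.52934846 0.13317864 0.0824344 ] [-4.86509639  0.8108506  -1.07512105]
```

View pics/w4.png

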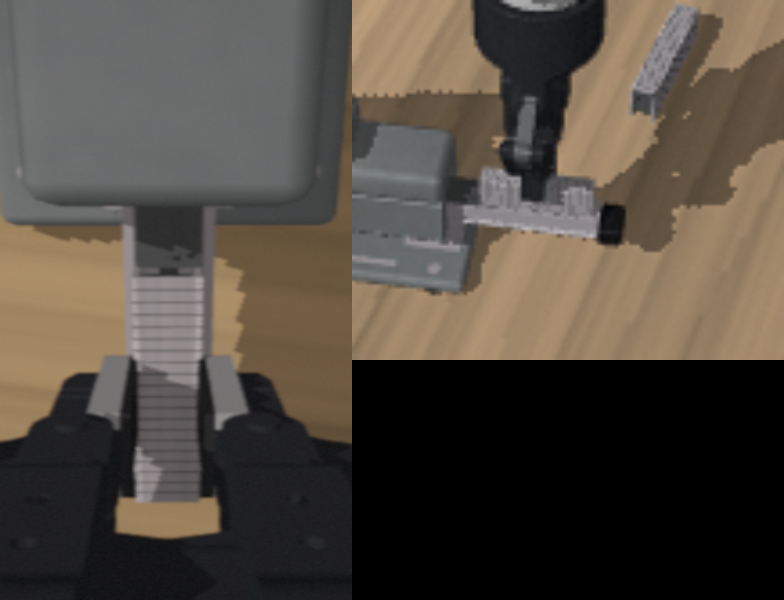

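The left panel shows the follower pushed back and the strip against it, with the strip's near end at row ~333, so it has not slipped in the grip. The channel walls are visible at columns ~297–336, and the side view shows the strip above the channel just behind the lip.

```bash
python3 - <<'E'
from h import *
d=dict(np.load("w4.npz"));s=dict(np.load("s4.npz"))
line(d,s,range(152,232,4),316,.050)
g=d["image"].mean(2)
for r in(170,182,195,215): print(r,[int(v) for v in g[r,290:345]])
# strip edges by hand: intensity
P=cloud(d)
for r in (195,215): print(r,[int(1000*v) for v in P[r,290:345,2]])
E
```

```text
w 18.88 y0 -0.72 y45 -0.69 deg 0.04 x 7.0 43.9 res 0.03
170 [130, 129, 128, 129, 129, 131, 141, 144, 145, 144, 131, 99, 76, 71, 71, 71, 70, 71, 71, 72, 73, 72, 72, 71, 71, 71, 71, 71, 68, 63, 58, 59, 68, 71, 63, 50, 46, 46, 52, 66, 69, 73, 83, 94, 97, 96, 96, 92, 88, 84, 83, 84, 83, 84, 83]
182 [135, 136, 137, 137, 136, 139, 142, 144, 145, 142, 126, 115, 108, 90, 79, 79, 77, 77, 77, 76, 77, 76, 61, 46, 42, 47, 46, 43, 43, 39, 47, 67, 74, 75, 76, 77, 77, 85, 105, 114, 110, 101, 94, 95, 95, 96, 103, 119, 126, 127, 127, 128, 127, 127, 127]
195 [140, 138, 139, 139, 140, 140, 143, 144, 144, 146, 157, 156, 147, 140, 139, 139, 141, 142, 141, 141, 140, 140, 140, 141, 144, 145, 144, 142, 141, 139, 140, 141, 141, 140, 140, 139, 140, 141, 144, 153, 152, 149, 123, 99, 96, 97, 110, 130, 139, 140, 140, 140, 140, 139, 139]
215 [129, 129, 129, 129, 130, 131, 134, 142, 144, 147, 154, 162, 157, 146, 140, 140, 142, 143, 144, 143, 143, 140, 142, 142, 144, 146, 144, 144, 143, 141, 141, 141, 142, 142, 141, 141, 142, 141, 146, 159, 168, 155, 121, 97, 95, 99, 115, 130, 136, 137, 136, 137, 135, 136, 137]
195 [0, 0, 0, 0, 0, 0, 50, 50, 49, 49, 71, 72, 71, 73, 72, 72, 71, 72, 72, 72, 72, 73, 70, 72, 72, 71, 71, 72, 70, 72, 71, 71, 71, 71, 71, 70, 72, 71, 71, 71, 72, 72, 50, 50, 49, 49, 50, 0, 0, 0, -1, 0, 0, 0, 0]
215 [0, 0, 0, 0, 0, 0, 0, 50, 49, 50, 72, 71, 72, 71, 71, 71, 72, 72, 72, 71, 71, 71, 71, 72, 71, 71, 72, 71, 72, 71, 72, 71, 71, 72, 72, 72, 72, 72, 71, 72, 71, 71, 49, 49, 50, 50, 49, 0, 1, 0, 0, 0, 0, -1, 0]
```

```bash
python3 -m crank '[{"dp":[0.001,-0.005,0],"angular":[0,0,0]},{"dp":[0,0,-0.05],"angular":[0,0,0]},{"dp":[0,0,-0.05],"angular":[0,0,0]},{"dp":[0,0,-0.05],"angular":[0,0,0]},{"dp":[0,0,-0.05],"angular":[0,0,0]},{"dp":[0,0,0],"angular":[0,0,0]},{"dp":[0,0,0],"angular":[0,0,0]}]'
```

```text
t: 10.4
tcp_pos: [0.5299, 0.1328, 0.0766]
tool_rot: [0.995, 0.102, 0.0, 0.0]
force: [-4.2, -2.0, 1.6]
finger_gap: 0.135
gripper_force: 40.1
```

```bash
python3 -m crank '[{"dp":[0,0,-0.04],"angular":[0,0,0]},{"dp":[0,0,-0.04],"angular":[0,0,0]},{"dp":[0,0,-0.04],"angular":[0,0,0]},{"dp":[0,0,-0.04],"angular":[0,0,0]},{"dp":[0,0,0],"angular":[0,0,0]},{"dp":[0,0,0],"angular":[0,0,0]}]'
```

```text
t: 11.0
tcp_pos: [0.5296, 0.133, 0.0716]
tool_rot: [0.995, 0.102, -0.0, -0.0]
force: [-4.7, -1.0, 1.4]
finger_gap: 0.133
gripper_force: 40.0
```

```bash
python3 -m crank '[{"dp":[0,0,-0.02],"angular":[0,0,0]},{"dp":[0,0,-0.02],"angular":[0,0,0]},{"dp":[0,0,-0.01],"angular":[0,0,0]},{"dp":[0,0,0],"angular":[0,0,0]},{"dp":[0,0,0],"angular":[0,0,0]}]'
```

```text
t: 11.5
tcp_pos: [0.5298, 0.133, 0.0704]
tool_rot: [0.995, 0.102, 0.0, -0.0]
force: [-4.7, -1.5, 3.4]
finger_gap: 0.133
gripper_force: 40.3
```

```bash
python3 -m crank '[{"dp":[0,0,0],"angular":[0,0,0]},{"dp":[0,0,0],"angular":[0,0,0]},{"dp":[0,0,0],"angular":[0,0,0]},{"dp":[0,0,0],"angular":[0,0,0]},{"dp":[0,0,0.1],"angular":[0,0,0]},{"dp":[0,0,0.4],"angular":[0,0,0]},{"dp":[0,0,0.8],"angular":[0,0,0]},{"dp":[0,0,0.8],"angular":[0,0,0]},{"dp":[-0.4,-0.08,0.8],"angular":[0,0,0]},{"dp":[-0.8,-0.165,0.4],"angular":[0,0,0]},{"dp":[-0.8,-0.165,0],"angular":[0,0,0]},{"dp":[-0.8,-0.165,0],"angular":[0,0,0]},{"dp":[0,0,0],"angular":[0,0,0]},{"dp":[0,0,0],"angular":[0,0,0]}]' 0.6
python3 - <<'E'
from h import *
s=sense();d=snap("wrist");np.savez("w5.npz",**d);np.savez("s5.npz",**s)
a=cv2.resize(d["image"][:,240:400],None,fx=2.2,fy=1.5);b=snap("side")["image"][180:280,270:390]
b=cv2.resize(b,None,fx=3.6,fy=3.6);c=np.zeros((600,352+432,3),np.uint8);c[:,:352]=a;c[:360,352:]=b
cv2.imwrite("pics/w5.png",c);print(s["tcp_pos"],s["force"])
P=cloud(d)
for c in(314,318,322):print(c,[int(1000*v) for v in P[30:230:4,c,2]])
E
```

```text
t: 12.9
tcp_pos: [0.4464, 0.1157, 0.1702]
tool_rot: [0.995, 0.102, 0.001, 0.0]
force: [-0.3, -0.5, -0.1]
finger_gap: 0.402
gripper_force: 0.0
[0.44642149 0.11571852 0.17022641] [-0.28879623 -0.48067648 -0.07851779]
314 [59, 60, 60, 61, 59, 59, 60, 60, 58, 60, 59, 60, 60, 60, 60, 60, 59, 60, 60, 59, 60, 60, 60, 60, 61, 61, 46, 45, 46, 46, 46, 0, 0, 0, 0, 0, 0, 0, 1, 0, 0, 0, 0, 0, 0, 0, 0, 0, 0, 0]
318 [60, 59, 58, 62, 60, 60, 60, 60, 59, 60, 60, 60, 60, 60, 60, 61, 59, 60, 60, 61, 60, 296, 60, 60, 60, 60, 45, 46, 45, 45, 46, -1, 0, 0, 0, 0, 0, 296, 0, 0, 1, 0, 0, 0, 0, 0, 0, 0, 1, 0]
322 [59, 60, 59, 60, 60, 60, 60, 61, 59, 59, 60, 59, 60, 60, 60, 60, 59, 60, 61, 61, 59, 61, 60, 60, 60, 59, 44, 46, 46, 46, 45, 0, -1, 1, 1, 0, 0, 0, 0, 0, 0, 1, 0, 0, 0, 1, 0, 0, 0, 0]
```

View pics/w5.png

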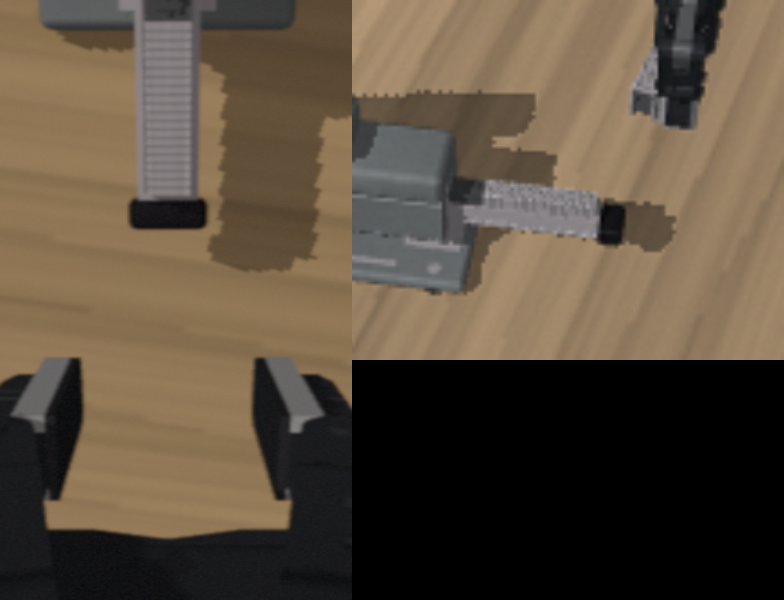

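Both views show the strip down in the channel with a uniform 60 mm top. The lip and pad are at wrist rows 133–152. Next I close the fingers and lower them in front of the pad.

```bash
python3 -m crank '[{"dp":[0,0,-0.4],"angular":[0,0,0]},{"dp":[0,0,-0.7],"angular":[0,0,0]},{"dp":[0,0,-0.7],"angular":[0,0,0]},{"dp":[0,0,-0.7],"angular":[0,0,0]},{"dp":[0,0,-0.7],"angular":[0,0,0]},{"dp":[0,0,-0.5],"angular":[0,0,0]},{"dp":[0,0,-0.3],"angular":[0,0,0]},{"dp":[0,0,0],"angular":[0,0,0]},{"dp":[0,0,0],"angular":[0,0,0]}]' 1 40
python3 -m crank '[{"dp":[0.1,0.0205,0],"angular":[0,0,0]},{"dp":[0.1,0.0205,0],"angular":[0,0,0]},{"dp":[0.1,0.0205,0],"angular":[0,0,0]},{"dp":[0.1,0.0205,0],"angular":[0,0,0]},{"dp":[0.1,0.0205,0],"angular":[0,0,0]},{"dp":[0.1,0.0205,0],"angular":[0,0,0]},{"dp":[0.05,0.01,0],"angular":[0,0,0]},{"dp":[0.05,0.01,0],"angular":[0,0,0]},{"dp":[0,0,0],"angular":[0,0,0]}]'
```

```text
t: 13.9
tcp_pos: [0.4465, 0.1157, 0.0493]
tool_rot: [0.995, 0.102, 0.0, 0.0]
force: [0.2, -0.6, 0.6]
finger_gap: -0.0
gripper_force: 0.0
t: 14.8
tcp_pos: [0.4642, 0.1198, 0.049]
tool_rot: [0.995, 0.102, -0.003, -0.0]
force: [-4.6, -2.7, 3.2]
finger_gap: -0.001
gripper_force: 2.4
```

```bash
python3 -m crank '[{"dp":[0.05,0.01,0],"angular":[0,0,0]},{"dp":[0.05,0.01,0],"angular":[0,0,0]},{"dp":[0.05,0.01,0],"angular":[0,0,0]},{"dp":[0.05,0.01,0],"angular":[0,0,0]},{"dp":[0,0,0],"angular":[0,0,0]}]'
```

```text
t: 15.3
tcp_pos: [0.4678, 0.1207, 0.0489]
tool_rot: [0.995, 0.102, -0.005, -0.0]
force: [-7.3, -4.1, 5.9]
finger_gap: 0.003
gripper_force: 4.1
```

```bash
python3 - <<'E'
from h import *
s=sense();print(s["tcp_pos"],s["force"],s["ft_torque"],s["tool_rot"])
E
```

```text
[0.46780931 0.12067322 0.048902  ] [-7.27330358 -4.05004689  5.93581424] [-0.65598496  1.16547469 -0.00229067] [ 9.94739500e-01  1.02295865e-01 -5.37353933e-03 -8.73782010e-05]
```

```bash
python3 -m crank '[{"dp":[0.1,0.0205,0.01],"angular":[0,0,0]},{"dp":[0.1,0.0205,0.01],"angular":[0,0,0]},{"dp":[0.1,0.0205,0],"angular":[0,0,0]},{"dp":[0.1,0.0205,0],"angular":[0,0,0]},{"dp":[0.1,0.0205,0],"angular":[0,0,0]},{"dp":[0.1,0.0205,0],"angular":[0,0,0]},{"dp":[0.1,0.0205,0],"angular":[0,0,0]},{"dp":[0.1,0.0205,0],"angular":[0,0,0]},{"dp":[0,0,0],"angular":[0,0,0]}]'
```

```text
t: 16.2
tcp_pos: [0.491, 0.1255, 0.0489]
tool_rot: [0.995, 0.102, -0.007, -0.0]
force: [-7.6, -3.9, 2.9]
finger_gap: -0.004
gripper_force: 4.4
```

```bash
python3 -m crank '[{"dp":[0.1,0.0205,0],"angular":[0,0,0]},{"dp":[0.1,0.0205,0],"angular":[0,0,0]},{"dp":[0.1,0.0205,0],"angular":[0,0,0]},{"dp":[0.1,0.0205,0],"angular":[0,0,0]},{"dp":[0.1,0.0205,0],"angular":[0,0,0]},{"dp":[0.1,0.0205,0],"angular":[0,0,0]},{"dp":[0.1,0.0205,0],"angular":[0,0,0]},{"dp":[0.1,0.0205,0],"angular":[0,0,0]},{"dp":[0.1,0.0205,0],"angular":[0,0,0]},{"dp":[0.1,0.0205,0],"angular":[0,0,0]},{"dp":[0.1,0.0205,0],"angular":[0,0,0]},{"dp":[0.1,0.0205,0],"angular":[0,0,0]},{"dp":[0.1,0.0205,0],"angular":[0,0,0]},{"dp":[0.1,0.0205,0],"angular":[0,0,0]},{"dp":[0,0,0],"angular":[0,0,0]}]'
```

```text
t: 17.7
tcp_pos: [0.532, 0.1341, 0.049]
tool_rot: [0.995, 0.102, -0.008, -0.0]
force: [-10.5, -3.4, 6.3]
finger_gap: 0.002
gripper_force: 5.4
```

```bash
python3 -m crank '[{"dp":[0.08,0.0165,0],"angular":[0,0,0]},{"dp":[0.08,0.0165,0],"angular":[0,0,0]},{"dp":[0.08,0.0165,0],"angular":[0,0,0]},{"dp":[0.08,0.0165,0],"angular":[0,0,0]},{"dp":[0.08,0.0165,0],"angular":[0,0,0]},{"dp":[0.08,0.0165,0],"angular":[0,0,0]},{"dp":[0,0,0],"angular":[0,0,0]}]'
python3 -m crank '[{"dp":[0.03,0.006,0],"angular":[0,0,0]},{"dp":[0.03,0.006,0],"angular":[0,0,0]},{"dp":[0,0,0],"angular":[0,0,0]}]'
```

```text
t: 18.4
tcp_pos: [0.5443, 0.1367, 0.0489]
tool_rot: [0.995, 0.103, -0.01, 0.0]
force: [-12.9, -4.8, 11.0]
finger_gap: -0.002
gripper_force: 7.1
t: 18.7
tcp_pos: [0.5449, 0.1368, 0.049]
tool_rot: [0.995, 0.103, -0.011, 0.0]
force: [-15.7, -5.2, 11.4]
finger_gap: 0.0
gripper_force: 8.1
```

```bash
python3 -m crank '[{"dp":[0.02,0.004,0.01],"angular":[0,0,0]},{"dp":[0.02,0.004,0.01],"angular":[0,0,0]},{"dp":[0,0,0],"angular":[0,0,0]}]'
python3 -m crank '[{"dp":[0.02,0.004,0.01],"angular":[0,0,0]},{"dp":[0.02,0.004,0.01],"angular":[0,0,0]},{"dp":[0,0,0],"angular":[0,0,0]}]'
```

```text
t: 19.0
tcp_pos: [0.545, 0.1369, 0.049]
tool_rot: [0.995, 0.103, -0.013, 0.0]
force: [-16.4, -6.7, 9.5]
finger_gap: 0.002
gripper_force: 8.6
t: 19.3
tcp_pos: [0.5451, 0.1369, 0.0491]
tool_rot: [0.995, 0.103, -0.014, 0.0]
force: [-17.2, -7.2, 7.0]
finger_gap: 0.0
gripper_force: 9.0
```

```bash
python3 - <<'E'
from h import *
O=np.array([.6807,.164,0]);a=np.radians(11.65);A=np.array([[np.cos(a),np.sin(a),0],[-np.sin(a),np.cos(a),0],[0,0,1]])
D={n:snap(n) for n in("side","scene","wrist")}
for n in("side","scene"):
    P=(cloud(D[n])-O)@A.T*1000;im=D[n]["image"]
    m=(P[...,0]>-210)&(P[...,0]<-92)&(abs(P[...,1])<16)&(P[...,2]>28)&(P[...,2]<64)
    H=np.histogram(P[m][:,0],bins=np.arange(-180,-90,5));print(n,m.sum(),dict(zip(H[1][:-1].astype(int).tolist(),H[0].tolist())))
b=cv2.resize(D["side"]["image"][170:280,250:390],None,fx=4,fy=4,interpolation=cv2.INTER_CUBIC)
w=D["wrist"]["image"][:,210:430]
c=np.zeros((440,560+220,3),np.uint8);c[:,:560]=b;c[:400,560:]=w;cv2.imwrite("pics/p6.png",c)
E
```

```text
side 200 {-180: 0, -175: 0, -170: 0, -165: 0, -160: 0, -155: 7, -150: 19, -145: 14, -140: 14, -135: 7, -130: 15, -125: 15, -120: 17, -115: 22, -110: 32, -105: 34, -100: 4}
scene 82 {-180: 0, -175: 0, -170: 0, -165: 0, -160: 0, -155: 0, -150: 3, -145: 8, -140: 6, -135: 21, -130: 19, -125: 12, -120: 9, -115: 4, -110: 0, -105: 0, -100: 0}
```

View pics/p6.png

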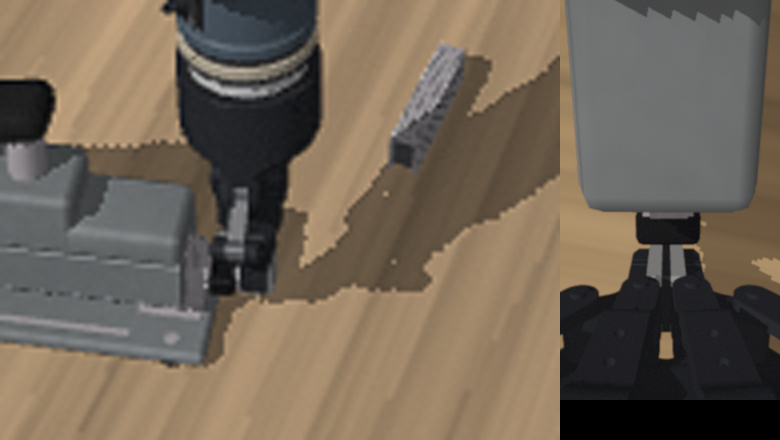

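The side panel shows the fingers at the pad, close to the head's front. In the wrist panel the pad is at rows 212–243, just ahead of the head. I'll measure how far it has travelled.

```bash
python3 - <<'E'
from h import *
O=np.array([.6807,.164,0]);a=np.radians(11.65);A=np.array([[np.cos(a),np.sin(a),0],[-np.sin(a),np.cos(a),0],[0,0,1]])
s=sense();d=snap("wrist");np.savez("w7.npz",**d);g=d["image"].mean(2)
for c in(300-5,305,322,337,340): print(c,[int(v) for v in g[204:254,c]])
w5=dict(np.load("w5.npz"));g5=w5["image"].mean(2);print([int(v) for v in g5[125:160,308]])
for r in(240,242,244,246): print(r,((onplane(d,[[303,r]],.046)-O)@A.T*1000)[0].round(1))
for r in(150,152,154): print(r,((onplane(w5,[[308,r]],.046)-O)@A.T*1000)[0].round(1))
print("cloud",[ (int(1000*q[2])) for q in cloud(d)[204:254,300]])
print(s["force"],s["tcp_pos"])
E
```

```text
295 [96, 92, 87, 85, 83, 79, 75, 85, 118, 140, 146, 140, 102, 52, 29, 23, 27, 24, 27, 27, 26, 24, 24, 26, 27, 24, 24, 25, 22, 27, 27, 25, 26, 25, 24, 24, 24, 20, 21, 25, 76, 126, 141, 135, 99, 56, 34, 32, 34, 34]
305 [93, 91, 88, 85, 81, 79, 77, 75, 82, 92, 96, 96, 98, 94, 71, 41, 20, 21, 22, 26, 26, 26, 27, 22, 27, 28, 26, 27, 23, 23, 24, 24, 24, 25, 23, 25, 25, 25, 23, 21, 62, 102, 116, 117, 118, 117, 117, 117, 116, 118]
322 [92, 91, 88, 85, 81, 78, 76, 76, 85, 95, 98, 99, 99, 92, 65, 34, 19, 20, 18, 16, 20, 23, 21, 24, 23, 26, 24, 26, 27, 24, 24, 26, 24, 23, 20, 24, 24, 24, 20, 25, 61, 104, 116, 118, 118, 117, 118, 118, 117, 117]
337 [93, 90, 87, 86, 82, 80, 76, 73, 84, 94, 97, 95, 88, 72, 47, 26, 19, 20, 19, 14, 20, 15, 18, 19, 18, 17, 15, 16, 17, 15, 15, 16, 22, 23, 25, 24, 23, 20, 20, 28, 77, 127, 143, 139, 99, 48, 23, 21, 25, 22]
340 [95, 91, 88, 86, 81, 79, 76, 74, 85, 94, 98, 93, 66, 33, 19, 15, 20, 16, 14, 21, 19, 19, 14, 17, 16, 16, 18, 17, 16, 18, 19, 11, 20, 16, 24, 24, 22, 23, 21, 26, 77, 128, 143, 138, 100, 51, 24, 23, 24, 25]
[120, 130, 132, 133, 129, 127, 125, 119, 88, 44, 18, 22, 22, 23, 26, 21, 24, 18, 22, 22, 20, 23, 21, 18, 20, 16, 18, 53, 91, 111, 116, 116, 116, 117, 117]
240 [-125.     6.8   46. ]
242 [-125.8    6.8   46. ]
244 [-126.7    6.9   46. ]
246 [-127.6    6.9   46. ]
150 [-207.6    6.4   46. ]
152 [-209.1    6.4   46. ]
154 [-210.5    6.4   46. ]
cloud [85, 84, 85, 85, 83, 84, 84, 83, 60, 59, 60, 60, 60, 60, 46, 46, 46, 46, 46, 46, 45, 45, 46, 46, 46, 46, 47, 47, 46, 46, 45, 45, 45, 45, 46, 46, 45, 46, 44, 46, 45, 44, 46, 46, 46, 48, 49, 52, 51, 52]
[-16.75306596  -7.0658243    7.52171589] [0.54513672 0.13690216 0.04909606]
```

```bash
python3 -m crank '[{"dp":[0.03,0.008,0.02],"angular":[0,0,0]},{"dp":[0.03,0.008,0.02],"angular":[0,0,0]},{"dp":[0,0,0],"angular":[0,0,0]}]'
python3 -m crank '[{"dp":[0.03,0.008,0.02],"angular":[0,0,0]},{"dp":[0.03,0.008,0.02],"angular":[0,0,0]},{"dp":[0,0,0],"angular":[0,0,0]}]'
```

```text
t: 19.8
tcp_pos: [0.5483, 0.1375, 0.0492]
tool_rot: [0.995, 0.103, -0.012, 0.0]
force: [-13.4, -4.9, -2.6]
finger_gap: 0.001
gripper_force: 6.9
t: 20.1
tcp_pos: [0.5493, 0.1379, 0.0494]
tool_rot: [0.995, 0.103, -0.014, 0.0]
force: [-13.6, -6.5, -6.7]
finger_gap: 0.006
gripper_force: 6.8
```

```bash
python3 -m crank '[{"dp":[0.03,0.007,-0.02],"angular":[0,0,0]},{"dp":[0.03,0.007,-0.02],"angular":[0,0,0]},{"dp":[0,0,0],"angular":[0,0,0]}]'
python3 -m crank '[{"dp":[0.03,0.007,-0.02],"angular":[0,0,0]},{"dp":[0.03,0.007,0],"angular":[0,0,0]},{"dp":[0,0,0],"angular":[0,0,0]}]'
```

```text
t: 20.4
tcp_pos: [0.5525, 0.1385, 0.0493]
tool_rot: [0.995, 0.103, -0.012, 0.0]
force: [-13.0, -6.6, -2.9]
finger_gap: 0.0
gripper_force: 6.6
t: 20.7
tcp_pos: [0.5525, 0.1385, 0.0492]
tool_rot: [0.995, 0.103, -0.014, 0.001]
force: [-14.9, -8.4, 4.8]
finger_gap: -0.001
gripper_force: 8.6
```

```bash
python3 -m crank '[{"dp":[0.04,0.007,0.01],"angular":[0,0,0]},{"dp":[0.04,0.007,0.02],"angular":[0,0,0]},{"dp":[0,0,0],"angular":[0,0,0]}]'
python3 -m crank '[{"dp":[0.04,0.007,0.01],"angular":[0,0,0]},{"dp":[0.04,0.007,0.02],"angular":[0,0,0]},{"dp":[0,0,0],"angular":[0,0,0]}]'
python3 - <<'E'
from h import *
O=np.array([.6807,.164,0]);a=np.radians(11.65);A=np.array([[np.cos(a),np.sin(a),0],[-np.sin(a),np.cos(a),0],[0,0,1]])
d=snap("wrist");g=d["image"].mean(2)[:,305];r=next(i for i in range(225,260) if g[i]>60);print(r,((onplane(d,[[305,r-.0]],.046)-O)@A.T*1000)[0].round(1))
E
```

```text
t: 21.0
tcp_pos: [0.5526, 0.1386, 0.0493]
tool_rot: [0.995, 0.103, -0.016, 0.001]
force: [-18.4, -8.6, 3.2]
finger_gap: 0.001
gripper_force: 9.8
t: 21.3
tcp_pos: [0.5527, 0.1386, 0.0494]
tool_rot: [0.994, 0.103, -0.019, 0.001]
force: [-21.0, -10.4, 1.9]
finger_gap: 0.002
gripper_force: 11.1
225 [-110.9    6.2   46. ]
```

```bash
python3 - <<'E'
from h import *
O=np.array([.6807,.164,0]);a=np.radians(11.65);A=np.array([[np.cos(a),np.sin(a),0],[-np.sin(a),np.cos(a),0],[0,0,1]])
d=snap("wrist");g=d["image"].mean(2)
for c in(292,305,320): print([int(v) for v in g[200:260,c]])
z=cloud(d)
print([int(1000*q) for q in z[200:260,305,2]])
for r in(236,240,244): print(r,((onplane(d,[[305,r]],.046)-O)@A.T*1000)[0].round(1))
print(sense()["force"])
E
```

```text
[109, 111, 110, 110, 110, 108, 109, 109, 109, 110, 108, 110, 109, 109, 110, 110, 110, 109, 109, 109, 110, 110, 111, 110, 109, 110, 110, 110, 107, 104, 102, 97, 95, 91, 88, 85, 81, 80, 71, 50, 28, 20, 19, 39, 91, 130, 143, 137, 103, 56, 34, 32, 35, 33, 35, 34, 34, 33, 34, 40]
[110, 109, 110, 110, 109, 109, 110, 110, 108, 110, 108, 110, 110, 108, 110, 108, 110, 109, 109, 108, 110, 109, 109, 110, 110, 111, 109, 110, 107, 104, 102, 97, 95, 91, 88, 85, 81, 78, 72, 46, 28, 21, 19, 25, 60, 103, 115, 116, 115, 116, 116, 114, 115, 117, 115, 116, 116, 116, 116, 115]
[109, 108, 108, 109, 109, 108, 107, 107, 107, 108, 107, 108, 108, 108, 107, 108, 108, 108, 108, 108, 108, 109, 107, 109, 108, 109, 110, 109, 106, 103, 101, 97, 93, 91, 87, 85, 81, 80, 73, 45, 21, 19, 17, 24, 51, 88, 100, 101, 99, 100, 99, 92, 87, 86, 87, 87, 87, 87, 87, 84]
[85, 85, 85, 85, 86, 86, 85, 86, 85, 86, 86, 85, 86, 86, 85, 85, 86, 86, 86, 85, 85, 86, 86, 86, 87, 86, 85, 85, 86, 86, 86, 85, 85, 83, 85, 85, 84, 85, 83, 46, 46, 46, 46, 46, 45, 44, 46, 46, 48, 48, 49, 51, 50, 52, 52, 54, 55, 56, 56, 57]
236 [-115.6    6.2   46. ]
240 [-117.3    6.2   46. ]
244 [-119.1    6.2   46. ]
[-20.0509344  -10.01175145   1.01465464]
```

```bash
python3 -m crank '[{"dp":[-0.15,-0.032,0],"angular":[0,0,0]},{"dp":[-0.15,-0.032,0],"angular":[0,0,0]},{"dp":[-0.15,-0.032,0],"angular":[0,0,0]},{"dp":[-0.15,-0.032,0],"angular":[0,0,0]},{"dp":[-0.15,-0.032,0],"angular":[0,0,0]},{"dp":[-0.3,-0.062,0],"angular":[0,0,0]},{"dp":[-0.4,-0.082,0],"angular":[0,0,0]},{"dp":[-0.4,-0.082,0],"angular":[0,0,0]},{"dp":[-0.4,-0.082,0],"angular":[0,0,0]},{"dp":[-0.3,-0.062,0.4],"angular":[0,0,0]},{"dp":[0,0,0.8],"angular":[0,0,0]},{"dp":[0,0,0.8],"angular":[0,0,0]},{"dp":[0,0,0.8],"angular":[0,0,0]},{"dp":[0,0,0.4],"angular":[0,0,0]},{"dp":[0,0,0],"angular":[0,0,0]},{"dp":[0,0,0],"angular":[0,0,0]},{"dp":[0,0,0],"angular":[0,0,0]}]'
python3 - <<'E'
from h import *
O=np.array([.6807,.164,0]);a=np.radians(11.65);A=np.array([[np.cos(a),np.sin(a),0],[-np.sin(a),np.cos(a),0],[0,0,1]])
d=snap("wrist");P=(cloud(d)-O)@A.T*1000
m=(P[...,0]<-90)&(P[...,0]>-215)&(abs(P[...,1])<18)&(P[...,2]>30)&(P[...,2]<66)
q=P[m];print(m.sum(),np.percentile(q,[1,50,99],axis=0).round(1).tolist())
for n in("side","scene"):
    P=cloud(snap(n));im=0
    for k,c in dict(A=(.501,-.058),off=(.4998,-.3245),strip=(.5175,-.1624)).items():
        b=(abs(P[...,0]-c[0])<.02)&(abs(P[...,1]-c[1])<.02)&(P[...,2]>.01)&(P[...,2]<.05);print(n,k,b.sum(),P[b].mean(0).round(4) if b.any() else "")
E
```

```text
t: 23.1
tcp_pos: [0.4921, 0.1252, 0.1486]
tool_rot: [0.995, 0.102, -0.001, -0.0]
force: [-0.2, -1.1, -0.1]
finger_gap: 0.0
gripper_force: 0.0
1705 [[-121.8, -16.5, 35.7], [-109.9, 0.9, 46.4], [-98.4, 16.4, 62.8]]
side A 98 [ 0.5    -0.0572  0.0258]
side off 58 [ 0.4996 -0.3228  0.0171]
side strip 0 
scene A 117 [ 0.507  -0.0581  0.0232]
scene off 60 [ 0.5023 -0.3247  0.0181]
scene strip 0
```

```bash
python3 -c "
from station import order
print(order.sign_off())"
```

```text
the job is handed in; nothing more can be done
None
```

The full-length strip is seated in the channel and the magazine stayed shut on its catch after I backed the arm away; the job was handed in at about 23 s, with push force peaking at about 23 N and the leftover piece, carton, pickup and boxcar not touched.

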